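# Stow the spare power supply under the drawer's lift-out tray

### The job

Put the spare black power supply away in the small cabinet's drawer, in the well under the lift-out tray: pull the drawer fully open, lift the tray out and set it down flat on top of the cabinet, lay the power supply flat and lengthwise (front to back) on the drawer's bottom between the two ledges, put the tray back so that it lies level on the ledges over it, and push the drawer fully shut. Leave the timer, the forceps and the marker where they are.

Things in the scene. Friction and masses are not known exactly. Their poses are not given: they have to be found in the camera images.
- cabinet: low grey one-drawer cabinet standing fixed on the worktop, 170 deep (x) x 176 wide (y) x 100 high mm; flat top. Origin: centre of its underside; its -x axis points out of the drawer front, the way the drawer opens; z up
- drawer (a joint): slide of the drawer in m: 0 shut, 0.155 fully open, moving along the cabinet's -x; about 2 N of friction, stays where left; it starts shut
- drawer_handle (a point): centre of the drawer's steel bar handle, a 100 mm long horizontal bar along the cabinet's y 11 mm thick, its centre 72 mm above the worktop, 35 mm in front of the drawer's front panel (clear gap behind the bar 29 mm, so open the fingers only a little before lowering them over it); it moves with the drawer. The front panel reaches up to 93 mm above the worktop
- drawer_well (a point): centre of the drawer's inside bottom, 11 mm above the worktop; moves with the drawer; axes as the cabinet's. The inside is 150 (x) x 150 (y) mm; a ledge 17 mm wide runs along each y side with its top 37 mm above this point, so the well between the ledges is 116 mm wide (y). Side and back walls end 48 mm above this point. When the drawer is fully open the whole inside lies in front of the cabinet
- tray_grip (a point): loose grey lift-out tray, 140 x 140 mm with a 10 mm rim, 150 g, lying at the start on the ledges in the drawer, 5 mm of play all round; a few glass cuvettes are fixed along its two sides. This point is in the middle of its upright grip rib, 24 mm above the tray's underside; the rib is 70 mm long along the tray's x, 8 mm thick (y), and its top is 12 mm above this point; 37 mm are free on either side of it. z up, x along the rib
- brick_center (a point): loose black power supply (plain box, 118 mm long along its y, 52 mm wide along its x, 33 mm high, 0.2 to 0.45 kg) lying on the worktop; it fits between the drawer's ledges only with its length front to back, and its top is then 4 mm below the ledges' tops; this point is its centre, half-way up, z up
- timer: small white bench timer, 47 x 68 x 66 mm, a bystander; origin at the centre of its underside
- forceps: steel forceps, 130 mm long along y, a bystander; origin at the centre of the underside
- marker_0: marker pen, 134 mm long along y, a bystander; origin at the centre of the underside
- cabinet_top (a point): centre of the cabinet's flat top, 100 mm above the worktop; axes as the cabinet's
Mind the look-alikes: they are no part of the job. What is shaped like the part that bears brick_center but brown is not meant.

How it is judged:
By the outcome, as a careful person would: the job done as asked, in the order asked, and still so for the second after the job is handed in, with the robot touching nothing.
It also fails if it takes over 72 s, if anything falls off the work surface, if the arm or the gripper's body presses on something with over 40 N, if the wrist force passes 120 N, or if a joint passes its speed limit or range.

### The arm

A 7-joint arm with a two-finger parallel gripper is mounted at the origin on a cart in front of the work surface, level with it; the furniture and walls round the work are solid. World frame = base frame: x ahead of the robot, y to its left, z up, the work surface at z = 0. Lengths are in m, angles in rad, forces in N, time in s.
With the tool pointing down it reaches from about 0.4 to 0.85 m from the base axis. Payload 10.4 kg.
Tool frame: the origin (TCP) lies midway between the tips of the shut fingers; the grasp point (between the pads) lies 19 mm behind it; y points along the fingers, z is the direction in which the jaws open and shut, and the axes are right-handed (so a half turn about y gives the same grasp; the last joint's range is limited). The gripper opens to 85 mm and grips with 20 to 120 N. Pads are 22 mm wide; open, the fingers measure 114 mm over their backs; the gripper's body (76 mm by 85 mm) begins 54 mm behind the grasp point. The pads swing forward as they close: fully open they stand 13 mm farther back than shut.
Start: joints at [1.198, 0.332, -0.065, 1.46, 0.022, 1.35, -0.088], TCP at [0.214, -0.587, 0.231] pointing down, gripper open.
Joint ranges: [-2.6, 2.6], [-0.5, 2.12], [-1.47, 1.34], [0.16, 2.42], [-1.27, 4.41], [0.06, 2.06], [-2.6, 2.6]. Speed limits (rad/s): [2.22, 2.22, 2.79, 2.79, 3.14, 3.14, 3.14].

### API

Orientations are given as a unit quaternion [w, x, y, z].
In Python, from bench import bot gives the robot as it stands.
- The arm moves only by the tool step_arm, never from a script. Its argument "series" is one flat list of numbers, 5 for each row, row after row: the closure, from -1 (fully open) to 1 (shut), so that 0 is half open, then the shift along the tool's x, y, z in mm, then the turn about the tool's y in rad. A call has 1 to 12 rows; each row shifts and turns the commanded pose from where the row before left it, along the tool's axes as they then stand; what a row does not reach is not made up. A row lasts 1/8 s, in which the tool goes at most 62.5 mm and 10.7 degrees, less where a joint would pass 70% of its speed; a pose out of reach is approached as far as the arm can. A call with a gripper value outside its range is refused whole. The fingers move at their own pace and stop on an object; "newtons" is the grip in N (left out, the last holds). Time passes only in rows, so rows that do not move let the fingers close. It gives the time, the measured TCP pose, the force and the opening at its end, in the units of the state.
- bot.get_state(): the state, without advancing time (a new reading comes with each control period).
- bot.get_image(name): name is "scene" or "side" or "wrist"; returns a dict with "pixels" (480x640x3 uint8, red, green, blue), "mtx" (3x3 intrinsics, pixels), "extrinsics" (4x4, takes a point from world to camera coordinates). Camera axes: x right, y down, z forward; pixel columns grow to the right and rows downward; lengths in m; the calibration is good to about 2 mm. A picture is of the moment at which its call begins. There is no depth.
- bot.hand_in(): hands the job in, once; it reports no verdict.
The state is a dict: "time": time; "q": joint angles; "qvel": joint speeds; "joint_torque": joint torques, N m; "eef_pos": TCP position; "eef_rot": TCP orientation; "wrist_force": force on the tool from outside, world axes, zero at the start; "moment": the same for the moment, N m; "gripper_width": finger opening in m.
Only numpy, scipy, OpenCV 4.12 (cv2) and the standard library are available. Lean on these libraries where they do the work, as an engineer would, in place of code of your own. Each camera call takes 0.05 s, during which the arm holds its last target. There are 200 camera calls.

## Working session

There is one attempt and no reset: what is moved stays moved. The work goes in short steps, Python scripts to look and compute and a tool call to move; the robot and the scene stay as the last step left them, time stands still between calls to the robot, and variables do not carry over. Pictures are saved under pics/ and viewed, about 8 in all and at most 12, crops included, and the job is handed in when it is done.

Besides the shell and the picture viewer there is one more tool, called after "Emit:" as name(argument=value, ...), one argument or row to a line, values as JSON. step_arm: Moves the arm, as the interface text tells. Its arguments: {"type":"object","properties":{"series":{"type":"array"},"newtons":{"type":"number"}},"required":["series"]}

```bash
mkdir -p pics
cat > h.py <<'E'
import numpy as np,cv2
from bench import bot
def shot(n,f,crop=None,s=1):
    d=bot.get_image(n);np.savez('pics/'+f+'.npz',K=d['mtx'],T=d['extrinsics'],p=d['pixels'])
    im=d['pixels'][:,:,::-1]
    if crop: x,y,w,h=crop;im=im[y:y+h,x:x+w]
    cv2.imwrite('pics/'+f+'.png',cv2.resize(im,None,fx=s,fy=s,interpolation=cv2.INTER_CUBIC))
def ld(f): d=np.load('pics/'+f+'.npz');return d['K'],d['T']
def ray(f,u,v):
    K,T=ld(f);R,t=T[:3,:3],T[:3,3];return -R.T@t,R.T@np.linalg.solve(K,[u,v,1.])
def onz(f,u,v,z):
    c,d=ray(f,u,v);return c+d*(z-c[2])/d[2]
def tri(*a):
    A=np.zeros((3,3));b=np.zeros(3)
    for f,u,v in a:
        c,d=ray(f,u,v);d=d/np.linalg.norm(d);P=np.eye(3)-np.outer(d,d);A+=P;b+=P@c
    return np.linalg.solve(A,b)
def proj(f,p):
    K,T=ld(f);q=K@(T[:3,:3]@np.asarray(p)+T[:3,3]);return q[:2]/q[2]
E
python3 - <<'E'
from h import *
np.set_printoptions(precision=4,suppress=True)
for n in ('scene','side'): shot(n,n+'0')
a=[cv2.imread(f'pics/{n}0.png') for n in('scene','side')]
print(bot.get_state())
for n in ('scene0','side0'): print(ld(n)[0].tolist(),ray(n,320,240))
E
```

```text
{'time': 0.1, 'q': array([ 1.1984,  0.3328, -0.0647,  1.4608,  0.0216,  1.3499, -0.0885]), 'qvel': array([ 0.0005, -0.0004,  0.0005, -0.0021,  0.0006, -0.0006, -0.002 ]), 'joint_torque': array([  0.0014, -62.6745,   0.0491, -39.2433,   0.0163,   0.007 ,
        -0.    ]), 'eef_pos': array([ 0.2141, -0.5869,  0.2306]), 'eef_rot': array([ 0.1229, -0.1232,  0.6967, -0.6959]), 'wrist_force': array([-0.0545,  0.2429, -0.8244]), 'moment': array([-0.0186, -0.0119,  0.0114]), 'gripper_width': 0.08528790879978022}
[[444.8856640494522, 0.0, 316.88146442566307], [0.0, 444.8856640494522, 238.2232342137199], [0.0, 0.0, 1.0]] (array([ 0.5457, -0.5655,  0.6071]), array([-0.0228,  0.8078, -0.589 ]))
[[474.6015419543201, 0.0, 315.5903603469639], [0.0, 474.6015419543201, 243.242091702818], [0.0, 0.0, 1.0]] (array([0.2773, 0.9361, 0.5448]), array([ 0.2492, -0.8434, -0.4761]))
```

View pics/scene0.png

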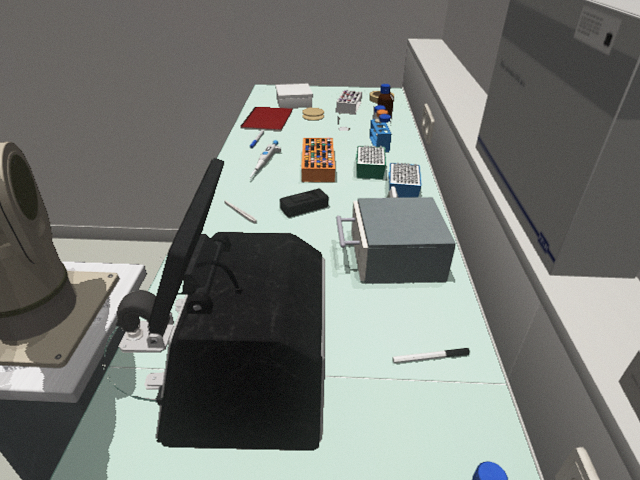

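View pics/side0.png

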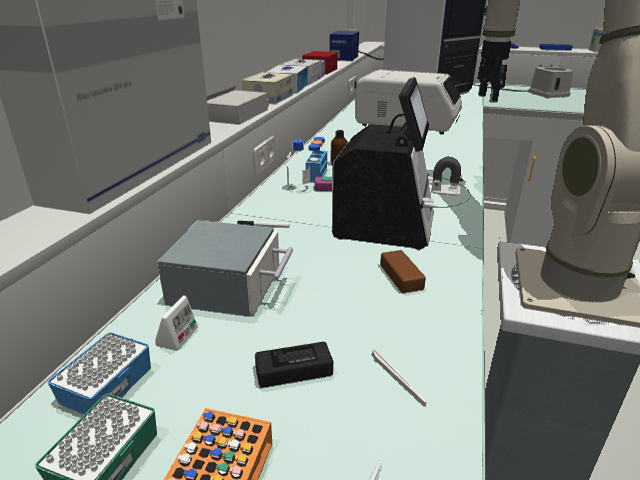

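The scene view shows the cabinet (355–453, 198–281) with its handle to the left, and the black supply near (304, 202). The side view shows the cabinet near (215, 265), the handle near (275, 263), the black supply near (294, 364), and the brown look-alike near (402, 271). The dark machine stands in between. I'll enlarge both.

Run:
```python
import cv2
for n,(x,y,w,h) in {'scene':(270,160,200,150),'side':(150,210,240,180)}.items():
    im=cv2.imread(f'pics/{n}0.png')[y:y+h,x:x+w]
    cv2.imwrite(f'pics/{n}0c.png',cv2.resize(im,(800,600),interpolation=cv2.INTER_CUBIC))
```

```text
(no output)
```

View pics/scene0c.png

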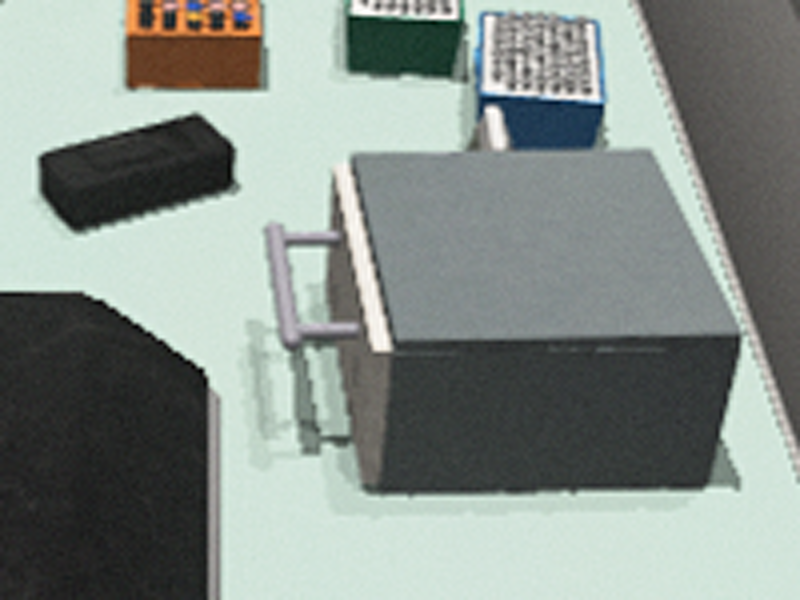

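View pics/side0c.png

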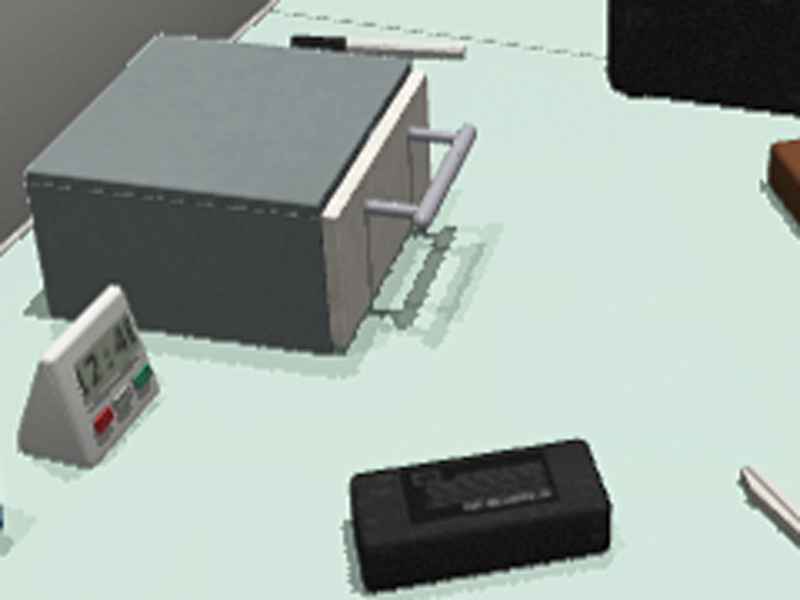

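Enlarged views, in crop pixels. Cabinet top corners: scene (392,340), (353,155), (652,150), (740,335); side (412,65), (325,212), (28,175), (155,38). Handle ends: scene (290,338) and (273,229); side (470,130) and (424,218). The supply's top face is also readable in both views.

Run:
```python
from h import *
np.set_printoptions(precision=4,suppress=True)
S=lambda u,v:('scene0',270+u/4,160+v/4)
D=lambda u,v:('side0',150+u*.3,210+v*.3)
L=dict(c_front_ny=((392,340),(412,65)),c_front_py=((353,155),(325,212)),c_back_py=((652,150),(28,175)),c_back_ny=((740,335),(155,38)),
h_ny=((290,338),(470,132)),h_py=((273,229),(424,216)),
b_a=((42,157),(608,502)),b_b=((72,190),(587,442)),b_c=((235,152),(352,476)),b_d=((198,115),(364,540)))
for k,(s,d) in L.items():
    z={'c':.1,'h':.072,'b':.033}[k[0]]
    print(k,tri(S(*s),D(*d)),onz(*S(*s),z)[:2],onz(*D(*d),z)[:2])
for p in((323,250),(323,445),(300,233),(222,233),(165,440)):print('machine',p,onz('scene0',*p,0),onz('scene0',*p,.25))
print('machine side',[onz('side0',*p,0) for p in((333,238),(427,247))])
from scipy.spatial.transform import Rotation as R
q=bot.get_state()['eef_rot'];print(R.from_quat(q[[1,2,3,0]]).as_matrix())
```

```text
c_front_ny [0.6181 0.1248 0.0955] [0.6182 0.1192] [0.6139 0.1333]
c_front_py [0.6023 0.2957 0.0953] [0.6048 0.2905] [0.5952 0.3035]
c_back_py [0.7718 0.3104 0.0962] [0.7724 0.3066] [0.7643 0.3173]
c_back_ny [0.7881 0.1395 0.0956] [0.7858 0.1332] [0.7835 0.1471]
h_ny [0.5699 0.1549 0.0721] [0.5708 0.1557] [0.5689 0.155 ]
h_py [0.5611 0.2531 0.0734] [0.5617 0.2556] [0.5613 0.2512]
b_a [0.4164 0.3946 0.0294] [0.418  0.3889] [0.4147 0.3982]
b_b [0.4383 0.3568 0.0292] [0.4405 0.3512] [0.4355 0.361 ]
b_c [0.538  0.4116 0.0275] [0.5384 0.4026] [0.5349 0.4173]
b_d [0.5135 0.4523 0.0307] [0.5132 0.4481] [0.5129 0.4544]
machine (323, 250) [0.5304 0.2294 0.    ] [ 0.5367 -0.098   0.25  ]
machine (323, 445) [ 0.5457 -0.2257  0.    ] [ 0.5457 -0.3656  0.25  ]
machine (300, 233) [0.4738 0.2923 0.    ] [ 0.5034 -0.0609  0.25  ]
machine (222, 233) [0.2903 0.2813 0.    ] [ 0.3955 -0.0674  0.25  ]
machine (165, 440) [ 0.3204 -0.2298  0.    ] [ 0.4132 -0.368   0.25  ]
machine side [array([ 0.5352, -0.0482,  0.    ]), array([ 0.3126, -0.0711,  0.    ])]
[[-0.9394 -0.0005  0.3427]
 [-0.3427  0.0011 -0.9394]
 [ 0.0001 -1.     -0.0012]]
```

Run:
```python
from h import *
np.set_printoptions(precision=3,suppress=True)
for s,d in (((219,160),(412,79)),((219,160),(400,95)),((152,345),(428,135)),((300,233),(333,132)),((322,255),(333,132)),((322,345),(345,128))):
    print(tri(('scene0',*s),('side0',*d)))
for z in(.1,.2,.3,.35,.4):print(z,proj('scene0',(.545,-.226,z)),proj('side0',(.535,-.048,z)),proj('side0',(.32,-.07,z)))
```

```text
[ 0.397 -0.081  0.37 ]
[ 0.4   -0.042  0.348]
[ 0.351 -0.241  0.217]
[ 0.523 -0.058  0.255]
[ 0.544 -0.097  0.244]
[ 0.549 -0.23   0.219]
0.1 [323.908 403.335] [333.927 200.196] [428.736 207.987]
0.2 [325.654 351.961] [334.873 158.882] [434.199 165.548]
0.3 [327.849 287.354] [335.911 113.618] [440.204 118.898]
0.35 [329.174 248.38 ] [336.468  89.323] [443.436  93.792]
0.4 [330.694 203.643] [337.053  63.808] [446.836  67.376]
```

The machine's top reaches about z 0.37, so I'll rise to 0.5 and cross above it with the fingers slightly open.

Emit:
step_arm(
  series=[0.4, 0, -55, 0, 0, 0.4, 0, -55, 0, 0, 0.4, 0, -55, 0, 0, 0.4, 0, -55, 0, 0, 0.4, 0, -55, 0, 0, 0.4, -37.5, 0, -39, 0, 0.4, -37.5, 0, -39, 0, 0.4, -37.5, 0, -39, 0, 0.4, -37.5, 0, -39, 0, 0.4, -37.5, 0, -39, 0, 0.4, -37.5, 0, -39, 0, 0.4, -37.5, 0, -39, 0],
  newtons=40,
)

```text
time: 1.6
eef_pos: [0.3676, -0.2389, 0.5061]
eef_rot: [-0.123, 0.123, -0.696, 0.696]
wrist_force: [0.7, 0.6, 0.4]
gripper_width: 0.0257
```

Emit:
step_arm(
  series=[0.4, -37.5, 0, -39, 0, 0.4, -37.5, 0, -39, 0, 0.4, -37.5, 0, -39, 0, 0.4, -37.5, 0, -39, 0, 0.4, -37.5, 0, -39, 0, 0.4, -37.5, 0, -39, 0, 0.4, -37.5, 0, -39, 0, 0.4, -37.5, 0, -39, 0, 0.4, -37.5, 0, -39, 0, 0.4, 0, 30, 0, -0.16, 0.4, 0, 30, 0, -0.16, 0.4, 0, 30, 0, -0.16],
)

```text
time: 3.1
eef_pos: [0.5639, 0.205, 0.4148]
eef_rot: [0.287, -0.287, 0.646, -0.646]
wrist_force: [-0.4, -0.6, -0.5]
gripper_width: 0.0259
```

Emit:
step_arm(
  series=[0.4, 0, 40, 0, -0.16, 0.4, 0, 40, 0, -0.16, 0.4, 0, 40, 0, -0.16, 0.4, 0, 30, 0, -0.16, 0.4, 0, 0, 0, -0.19, 0.4, 0, 0, 0, 0],
)

```text
time: 3.85
eef_pos: [0.5639, 0.2045, 0.2658]
eef_rot: [-0.521, 0.521, -0.479, 0.478]
wrist_force: [0.3, -0.0, 0.4]
gripper_width: 0.0256
```

```bash
cat >> h.py <<'E'
def st():
    from scipy.spatial.transform import Rotation as R
    s=bot.get_state();q=s['eef_rot'];M=R.from_quat(q[[1,2,3,0]]).as_matrix()
    print('t',s['time'],'p',s['eef_pos'].round(4),'z az',np.degrees(np.arctan2(M[1,2],M[0,2])).round(2),'tilt',M[2].round(3),'F',s['wrist_force'].round(1),'w',round(s['gripper_width'],4),'q',s['q'].round(2))
    return s['eef_pos'],M
def d2t(p,yaw=None):
    "world move to TCP target p -> tool mm; and turn to bring tool z to yaw(deg)"
    e,M=st();print('tool mm',((np.asarray(p)-e)@M*1000).round(1))
    if yaw is not None: print('turn',-np.radians((yaw-np.degrees(np.arctan2(M[1,2],M[0,2]))+180)%360-180).round(4))
E
python3 - <<'E'
from h import *
shot('wrist','w1')
d2t((.5655,.204,.053),5.0)
print(proj('w1',(.5699,.1549,.0721)),proj('w1',(.5611,.2531,.0734)),proj('w1',(.5655,.204,.0725)))
E
```

```text
t 3.9 p [0.5641 0.2046 0.2662] z az 4.71 tilt [-0. -1. -0.] F [ 0.4 -0.  -0. ] w 0.0257 q [ 0.34  0.43 -1.02  1.44  0.37  1.47 -0.6 ]
tool mm [  0.8 213.2   1.4]
turn -0.005
[317.00303079 262.61995951] [316.75752308 165.74069638] [316.88454576 216.2166037 ]
```

View pics/w1.png

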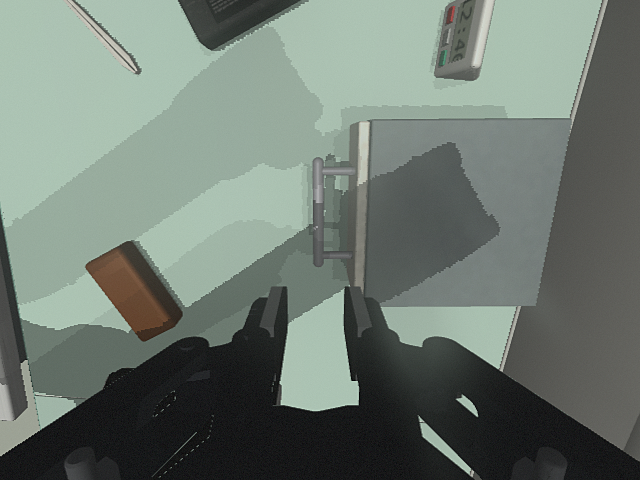

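The wrist view shows the bar at u≈318.5, v 160–264, within 1–2 px of the prediction. The brown look-alike's corners are (87,265), (130,241), (183,318) and (143,341). I'll check that it clears the drawer's path.

Run:
```python
from h import *
y=np.radians(5.);X=np.array([np.cos(y),np.sin(y)]);Y=np.array([-X[1],X[0]]);C=np.array([.6951,.2176])
for p in((87,265),(130,241),(183,318),(143,341)):
    w=onz('w1',*p,.033)[:2];print(w,'cab',(w-C)@X,(w-C)@Y)
h=onz('w1',318.5,214,.0725)[:2];print(h,(h-C)@X,(h-C)@Y)
for p in((571,119),(537,306),(366,306),(371,120)):print(onz('w1',*p,.1)[:2])
```

```text
[0.30572491 0.11466727] cab -0.3968645760125757 -0.0686047668771999
[0.35743845 0.14830263] cab -0.3424163111496314 -0.03960453082896782
[0.41502269 0.05494416] cab -0.2931879193063243 -0.13762654043701414
[0.36463746 0.018446  ] cab -0.34656244809880093 -0.16959444671979318
[0.56690274 0.2063791 ] -0.12868739886694483 -5.074593082443979e-06
[0.77103998 0.31199594]
[0.78956799 0.1383379 ]
[0.62112246 0.1238653 ]
[0.60315024 0.29681271]
```

The brown look-alike clears: its closest point in cabinet x is -0.293, against a panel end of about -0.25, and the bar passes above it. Lowering and gripping the bar.

Emit:
step_arm(
  series=[0.4, 0, 50, 2.4, -0.005, 0.4, 0, 50, 0, 0, 0.4, 0, 50, 0, 0, 0.4, 0, 40, 0, 0, 0.4, 0, 23, 0, 0, 0.4, 0, 0, 0, 0, 1, 0, 0, 0, 0, 1, 0, 0, 0, 0, 1, 0, 0, 0, 0, 1, 0, 0, 0, 0],
  newtons=40,
)

```text
time: 5.15
eef_pos: [0.5664, 0.2052, 0.0544]
eef_rot: [0.522, -0.522, 0.477, -0.477]
wrist_force: [-5.8, -0.7, 7.0]
gripper_width: 0.0096
```

Emit:
step_arm(
  series=[1, 0, 0, -10, 0, 1, 0, 0, -20, 0, 1, 0, 0, -20, 0, 1, 0, 0, -20, 0, 1, 0, 0, -20, 0, 1, 0, 0, -20, 0, 1, 0, 0, -20, 0, 1, 0, 0, -15, 0, 1, 0, 0, -9, 0, 1, 0, 0, -3, 0, 1, 0, 0, 0, 0],
)

```text
time: 6.52
eef_pos: [0.4119, 0.1913, 0.0544]
eef_rot: [0.524, -0.521, 0.476, -0.478]
wrist_force: [7.4, 3.2, 0.4]
gripper_width: 0.0095
```

Run:
```python
from h import *
st()
```

```text
t 6.525 p [0.4119 0.1913 0.0544] z az 5.21 tilt [-0.001 -1.     0.005] F [7.4 3.2 0.4] w 0.0095 q [ 0.46  0.33 -1.09  2.05  0.36  0.96 -0.73]
```

The drawer slid 155 mm along 5.1°, to its stop. I'll release, rise, and look at the tray.

Emit:
step_arm(
  series=[0.4, 0, 0, 0, 0, 0.4, 0, 0, 0, 0, 0.4, 0, -30, 0, 0, 0.4, 0, -50, 0, 0, 0.4, 0, -60, 0, 0, 0.3, 0, -60, 30, 0, 0.3, 25, 0, 50, 0, 0.3, 25, 0, 40, 0, 0.3, 0, 0, 0, 0],
)

```text
time: 7.65
eef_pos: [0.5342, 0.1488, 0.2477]
eef_rot: [-0.521, 0.522, -0.479, 0.477]
wrist_force: [-0.5, 0.3, -0.5]
gripper_width: 0.0301
```

Run:
```python
from h import *
st(); shot('wrist','w2'); shot('scene','s2',(280,150,200,150),4)
K,T=ld('w2'); print(ray('w2',320,240))
```

```text
t 7.65 p [0.5342 0.1488 0.2477] z az 4.97 tilt [-0.001 -1.    -0.002] F [-0.5  0.3 -0.5] w 0.0301 q [ 0.57  0.37 -1.14  1.58  0.33  1.41 -0.51]
(array([0.52792033, 0.22375309, 0.39066822]), array([ 0.0367195 , -0.28341302, -0.95839479]))
```

View pics/w2.png

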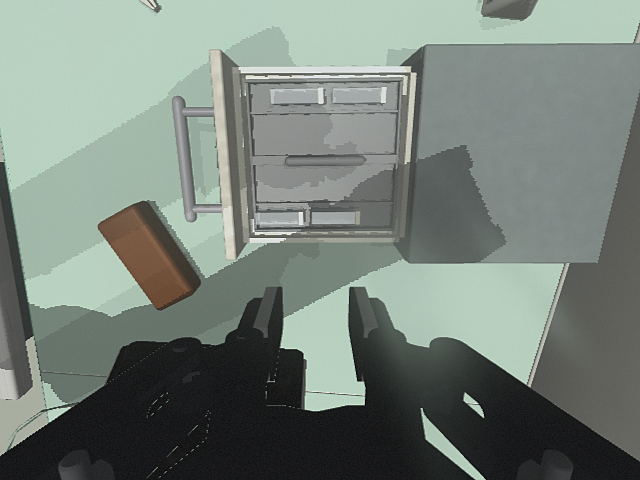

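View pics/s2.png

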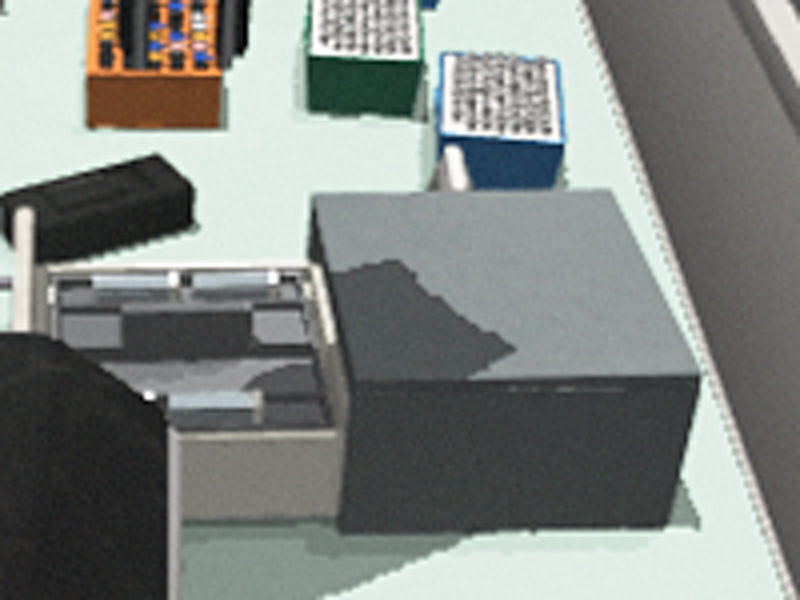

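w2 shows the open drawer with the tray in it. The rib's top runs from (286,160) to (364,160), with cuvettes on both y sides. In s2 the rib's top edge runs (121,308)–(252,306) in crop pixels. I'll triangulate the rib.

Run:
```python
from h import *
np.set_printoptions(precision=4,suppress=True)
s=lambda u,v:('s2',280+u/4,150+v/4)
a=tri(('w2',286,160.5),s(121,307));b=tri(('w2',364,160.5),s(252,305));print(a,b,(a+b)/2,np.degrees(np.arctan2(*(b-a)[1::-1])),np.linalg.norm(b-a))
a=onz('w2',286,160,.084);b=onz('w2',364,160,.084);print(a,b,(a+b)/2,np.degrees(np.arctan2(*(b-a)[1::-1])),np.linalg.norm(b-a))
# tray/drawer inner: outline corners z~0.059 walls: 
for p in((245,75),(410,72),(402,241),(245,241)):print(onz('w2',*p,.059)[:2])
m=(a+b)/2
d2t((m[0],m[1],.2),95.1)
```

```text
[0.5033 0.2018 0.081 ] [0.5715 0.2078 0.081 ] [0.5374 0.2048 0.081 ] 4.977239981520758 0.06848443363124446
[0.5038 0.2025 0.084 ] [0.571  0.2084 0.084 ] [0.5374 0.2054 0.084 ] 4.990455494779528 0.06752692981671757
[0.4615 0.2702]
[0.605  0.2851]
[0.6225 0.1318]
[0.4658 0.1181]
t 7.75 p [0.5315 0.152  0.2487] z az 5.27 tilt [-0.001 -1.    -0.001] F [-1.   0.1 -0.8] w 0.0298 q [ 0.57  0.36 -1.14  1.58  0.33  1.41 -0.51]
tool mm [-52.6  48.7  10.8]
turn -1.5678
```

Emit:
step_arm(
  series=[0.3, -26.3, 15, 5.4, 0, 0.3, -26.3, 15, 5.4, 0, 0.3, 0, 18.7, 0, -0.174, 0.3, 0, 0, 0, -0.174, 0.3, 0, 0, 0, -0.174, 0.3, 0, 0, 0, -0.174, 0.3, 0, 0, 0, -0.174, 0.3, 0, 0, 0, -0.174, 0.3, 0, 0, 0, -0.174, 0.3, 0, 0, 0, -0.174, 0.3, 0, 0, 0, -0.176, 0.3, 0, 0, 0, 0],
)

```text
time: 9.25
eef_pos: [0.5371, 0.2055, 0.2009]
eef_rot: [-0.706, 0.707, 0.032, -0.031]
wrist_force: [-0.4, 1.6, 1.0]
gripper_width: 0.0301
```

Run:
```python
from h import *
d2t((.5374,.205,.056),95.1)
```

```text
t 9.25 p [0.5371 0.2055 0.2009] z az 95.12 tilt [ 0. -1. -0.] F [-0.4  1.6  1. ] w 0.0301 q [ 0.55  0.64 -1.4   1.59  0.64  1.45  0.77]
tool mm [  0.2 144.9  -0.5]
turn 0.0003
```

Emit:
step_arm(
  series=[0.3, 0, 45, 0, 0, 0.3, 0, 45, 0, 0, 0.3, 0, 35, 0, 0, 0.3, 0, 20, 0, 0, 0.3, 0, 0, 0, 0, 1, 0, 0, 0, 0, 1, 0, 0, 0, 0, 1, 0, 0, 0, 0, 1, 0, 0, 0, 0],
  newtons=40,
)

```text
time: 10.38
eef_pos: [0.5388, 0.2054, 0.0571]
eef_rot: [0.707, -0.706, -0.032, 0.03]
wrist_force: [-1.5, -0.5, 7.1]
gripper_width: 0.0073
```

Run:
```python
from h import *
st()
```

```text
t 10.375 p [0.5388 0.2054 0.0571] z az 95.06 tilt [ 0.002 -1.     0.001] F [-1.5 -0.5  7.1] w 0.0073 q [ 0.48  0.77 -1.25  1.73  0.78  1.23  0.68]
```

Emit:
step_arm(
  series=[1, 0, -10, 0, 0, 1, 0, -25, 0, 0, 1, 0, -35, 0, 0, 1, 0, -35, 0, 0, 1, 0, -25, 0, 0, 1, 0, 0, 0, 0],
)

```text
time: 11.12
eef_pos: [0.5387, 0.2055, 0.1878]
eef_rot: [0.707, -0.706, -0.032, 0.03]
wrist_force: [-0.6, 0.1, -2.2]
gripper_width: 0.0068
```

Run:
```python
from h import *
st();shot('scene','s3',(260,120,240,180),3)
```

```text
t 11.125 p [0.5387 0.2055 0.1878] z az 95.07 tilt [ 0.003 -1.     0.   ] F [-0.6  0.1 -2.2] w 0.0068 q [ 0.54  0.65 -1.38  1.61  0.64  1.42  0.77]
```

View pics/s3.png

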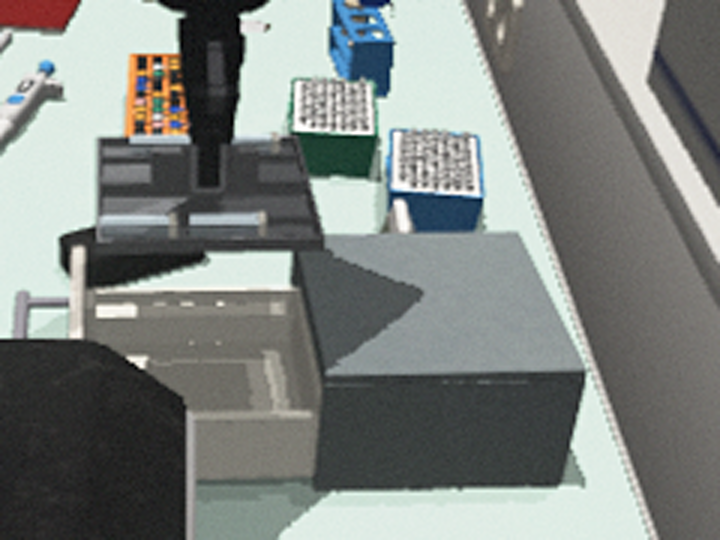

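The tray is lifted, level and clear, with the rib centred in the fingers. I'll carry it over the cabinet top and set it down.

Emit:
step_arm(
  series=[1, 20, 0, 0, 0, 1, 35, 0, 0, 0, 1, 35, 0, 0, 0, 1, 35, 0, 0, 0, 1, 20, 0, 0, 0, 1, 10, 20, 0, 0, 1, 0, 25, 0, 0, 1, 0, 20, 0, 0, 1, 0, 8, 0, 0, 1, 0, 3, 0, 0, 1, 0, 0, 0, 0],
)

```text
time: 12.55
eef_pos: [0.6926, 0.2187, 0.1102]
eef_rot: [0.707, -0.706, -0.032, 0.031]
wrist_force: [-0.2, 0.3, -1.4]
gripper_width: 0.0073
```

Run:
```python
from h import *
st()
```

```text
t 12.55 p [0.6926 0.2187 0.1102] z az 95.08 tilt [ 0.001 -1.     0.   ] F [-0.2  0.3 -1.4] w 0.0073 q [ 0.27  0.93 -1.15  1.25  0.83  1.45  0.87]
```

Emit:
step_arm(
  series=[1, 0, 1.5, 0, 0, 1, 0, 0.5, 0, 0, 0.3, 0, 0, 0, 0, 0.3, 0, 0, 0, 0, 0.3, 0, 0, 0, 0, 0.3, 0, -20, 0, 0, 0.3, 0, -50, 0, 0, 0.3, 0, -60, 0, 0, 0.3, 0, 0, 0, 0],
)

```text
time: 13.68
eef_pos: [0.6933, 0.2205, 0.2447]
eef_rot: [0.708, -0.705, -0.034, 0.029]
wrist_force: [0.8, 1.4, -0.7]
gripper_width: 0.0298
```

Run:
```python
from h import *
# brick centre
d2t((.4766,.404,.238),120)
```

```text
t 13.675 p [0.6933 0.2205 0.2447] z az 95.09 tilt [ 0.008 -1.     0.004] F [ 0.8  1.4 -0.7] w 0.0298 q [ 0.23  0.83 -1.2   1.08  0.76  1.65  0.92]
tool mm [-199.6    5.9  202. ]
turn -0.4347
```

Emit:
step_arm(
  series=[0.3, -25, 0, 25, 0, -0.7, -35, 0, 35.4, 0, -0.7, -35, 0, 35.4, 0, -0.7, -35, 0, 35.4, 0, -0.7, -35, 0, 35.4, 0, -0.7, -34.6, 0, 35.4, 0, -0.7, 0, 0, 0, -0.145, -0.7, 0, 0, 0, -0.145, -0.7, 0, 0, 0, -0.145, -0.7, 0, 0, 0, 0],
)

```text
time: 14.92
eef_pos: [0.4756, 0.4022, 0.2378]
eef_rot: [0.683, -0.683, -0.183, 0.183]
wrist_force: [-0.3, 0.5, -0.1]
gripper_width: 0.0728
```

Run:
```python
from h import *
st();shot('wrist','w3')
```

```text
t 14.925 p [0.4756 0.4022 0.2378] z az 119.97 tilt [ 0. -1.  0.] F [-0.3  0.5 -0.1] w 0.0728 q [ 0.1   0.71 -1.38  1.41  0.7   1.57  0.87]
```

View pics/w3.png

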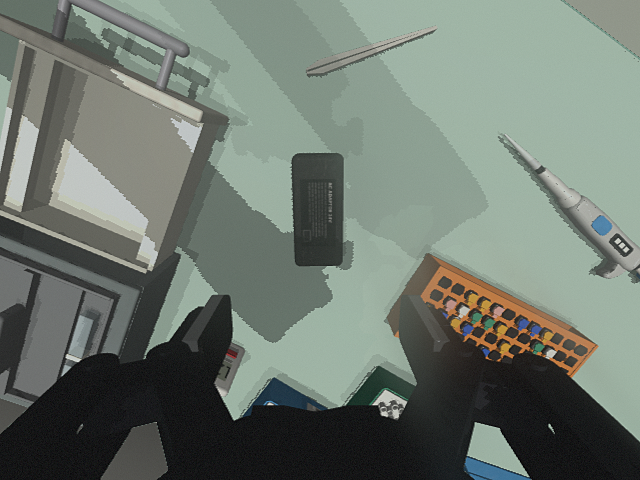

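w3 shows the supply's top with corners (293,154), (342,154), (345,265) and (296,266), well free of its neighbours. The nearest rack corners are (430,254) and (390,325).

Run:
```python
from h import *
np.set_printoptions(precision=4,suppress=True)
P=np.array([onz('w3',*p,.033) for p in((293,154),(342,154),(345,265),(296,266))])
S=[('scene0',270+u/4,160+v/4) for u,v in ((42,157),(72,190),(235,152),(198,115))]
D=[('side0',150+u*.3,210+v*.3) for u,v in ((608,502),(587,442),(352,476),(364,540))]
W=[(342,154),(293,154),(296,266),(345,265)]
T=[]
for s,d,w in zip(S,D,W): T.append(tri(s,d,('w3',*w)));print('tri3',T[-1])
T=np.array(T);print(T.mean(0))
c=P.mean(0);print(P,c)
l=(P[2]+P[3]-P[0]-P[1])/2;w=(P[1]+P[2]-P[0]-P[3])/2
print(np.linalg.norm(l),np.linalg.norm(w),np.degrees(np.arctan2(l[1],l[0])),np.degrees(np.arctan2(w[1],w[0])))
e,M=d2t((c[0],c[1],.003),120) or st()
for p in((430,254),(390,325)):print('rack tool mm',(onz('w3',*p,.04)-c)@M*1000)
```

```text
tri3 [0.4151 0.397  0.0297]
tri3 [0.4379 0.3568 0.0292]
tri3 [0.5381 0.4144 0.028 ]
tri3 [0.512  0.4575 0.0315]
[0.4758 0.4064 0.0296]
[[0.4369 0.3568 0.033 ]
 [0.413  0.3982 0.033 ]
 [0.5103 0.4611 0.033 ]
 [0.5376 0.4161 0.033 ]] [0.4745 0.4081 0.033 ]
0.11633810326114608 0.05024676720453612 31.672352562854584 120.64276791090704
t 14.975 p [0.4756 0.4022 0.2378] z az 119.84 tilt [ 0. -1.  0.] F [ 0.5  0.5 -0.3] w 0.0726 q [ 0.1   0.71 -1.38  1.41  0.7   1.57  0.87]
tool mm [  1.9 234.8   5.6]
turn -0.0028
t 14.975 p [0.4756 0.4022 0.2378] z az 119.84 tilt [ 0. -1.  0.] F [ 0.5  0.5 -0.3] w 0.0726 q [ 0.1   0.71 -1.38  1.41  0.7   1.57  0.87]
rack tool mm [ 42.3703  -6.972  115.715 ]
rack tool mm [125.8375  -6.9732  79.473 ]
```

Emit:
step_arm(
  series=[-0.7, 2, 30, 5, -0.02, -0.7, 0, 50, 0, 0, -0.7, 0, 50, 0, 0, -0.7, 0, 50, 0, 0, -0.7, 0, 35, 0, 0, -0.7, 0, 19.5, 0, 0, -0.7, 0, 0, 0, 0, 1, 0, 0, 0, 0, 1, 0, 0, 0, 0, 1, 0, 0, 0, 0, 1, 0, 0, 0, 0],
  newtons=60,
)

```text
time: 16.35
eef_pos: [0.4759, 0.4081, 0.0051]
eef_rot: [0.681, -0.681, -0.191, 0.189]
wrist_force: [0.7, -1.9, 6.0]
gripper_width: 0.0511
```

Emit:
step_arm(
  series=[1, 0, -15, 0, 0, 1, 0, -30, 0, 0, 1, 0, -40, 0, 0, 1, 0, -40, 0, 0, 1, 0, -25, 0, 0, 1, 0, 0, 0, 0],
)

```text
time: 17.1
eef_pos: [0.4753, 0.4081, 0.1547]
eef_rot: [0.681, -0.681, -0.191, 0.189]
wrist_force: [0.0, -0.4, -4.8]
gripper_width: 0.051
```

Run:
```python
from h import *
st()
# drawer from w2 (fully open): inside corners; well centre vs tray grip
d2t((.5374,.205,.17),95.1)
```

```text
t 17.1 p [0.4753 0.4081 0.1547] z az 121.15 tilt [ 0.003 -1.     0.   ] F [ 0.  -0.4 -4.8] w 0.051 q [ 0.09  0.78 -1.33  1.51  0.76  1.44  0.85]
t 17.1 p [0.4753 0.4081 0.1547] z az 121.15 tilt [ 0.003 -1.     0.   ] F [ 0.  -0.4 -4.8] w 0.051 q [ 0.09  0.78 -1.33  1.51  0.76  1.44  0.85]
tool mm [ -51.9  -15.5 -206. ]
turn 0.4546
```

Emit:
step_arm(
  series=[1, 0, 0, 0, 0.15, 1, 0, 0, 0, 0.15, 1, 0, 0, 0, 0.155, 1, 6, 0, -25, 0, 1, 8, 0, -40, 0, 1, 9, 0, -45, 0, 1, 9, 0, -45, 0, 1, 7, 0, -35, 0, 1, 4.7, 0, -18.3, 0, 1, 0, 0, 0, 0],
)

```text
time: 18.35
eef_pos: [0.5371, 0.2027, 0.152]
eef_rot: [-0.706, 0.707, 0.03, -0.031]
wrist_force: [0.2, 0.6, -3.3]
gripper_width: 0.0508
```

Run:
```python
from h import *
d2t((.5374,.2045,.0165),95.1);shot('scene','s4',(260,120,240,180),3)
```

```text
t 18.35 p [0.5371 0.2027 0.152 ] z az 94.96 tilt [-0.001 -1.    -0.   ] F [ 0.2  0.6 -3.3] w 0.0508 q [ 0.53  0.67 -1.33  1.65  0.66  1.36  0.76]
tool mm [  0.6 135.5   1.8]
turn -0.0024
```

View pics/s4.png

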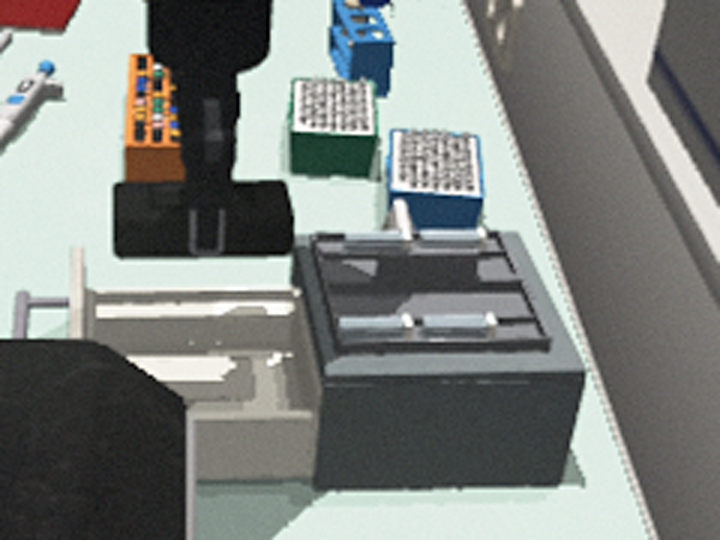

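The tray lies flat on the cabinet top, with its rib at about (415,285). The supply hangs level over the well, lengthwise. Lowering it.

Emit:
step_arm(
  series=[1, 0.5, 25, 1.5, 0, 1, 0, 35, 0, 0, 1, 0, 35, 0, 0, 1, 0, 20, 0, 0, 1, 0, 12, 0, 0, 1, 0, 5, 0, 0, 1, 0, 2, 0, 0, 1, 0, 0, 0, 0],
)

```text
time: 19.4
eef_pos: [0.5377, 0.2056, 0.0196]
eef_rot: [0.706, -0.706, -0.032, 0.031]
wrist_force: [0.4, 0.0, -3.8]
gripper_width: 0.0515
```

Run:
```python
from h import *
st()
```

```text
t 19.4 p [0.5377 0.2056 0.0196] z az 95.07 tilt [ 0.001 -1.     0.   ] F [ 0.4  0.  -3.8] w 0.0515 q [ 0.44  0.8  -1.19  1.76  0.81  1.17  0.67]
```

Emit:
step_arm(
  series=[1, 0, 2, 0, 0, 1, 0, 1.5, 0, 0, 1, 0, 0, 0, 0],
)

```text
time: 19.77
eef_pos: [0.5378, 0.2053, 0.016]
eef_rot: [-0.706, 0.706, 0.032, -0.031]
wrist_force: [-0.1, -2.4, 2.1]
gripper_width: 0.051
```

Contact (the force changed sign). Releasing, rising, and looking.

Emit:
step_arm(
  series=[-0.5, 0, 0, 0, 0, -0.5, 0, 0, 0, 0, -0.5, 0, 0, 0, 0, -0.5, 0, -20, 0, 0, -0.5, 0, -40, 0, 0, -0.5, 0, -50, 0, 0, -0.5, 0, -60, 0, 0, 0.3, 0, -50, 0, 0, 0.3, -30, 0, 0, 0, 0.3, 0, 0, 0, 0],
)

```text
time: 21.02
eef_pos: [0.506, 0.2035, 0.2373]
eef_rot: [-0.706, 0.707, 0.033, -0.031]
wrist_force: [0.4, -1.2, 0.7]
gripper_width: 0.0303
```

Run:
```python
from h import *
st();shot('wrist','w5')
```

```text
t 21.025 p [0.506  0.2035 0.2373] z az 95.21 tilt [ 0.002 -1.    -0.002] F [ 0.4 -1.2  0.7] w 0.0303 q [ 0.62  0.52 -1.42  1.62  0.52  1.46  0.81]
```

View pics/w5.png

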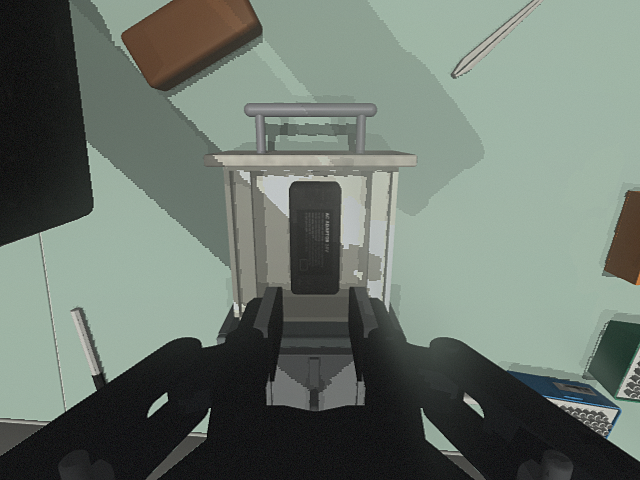

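w5 shows the supply lying flat, centred and lengthwise in the well, with corners from (290,181) to (340,294). The bar is at (310,109). I'll check the drawer's position numerically, then fetch the tray.

Run:
```python
from h import *
print(onz('w5',310,109,.0725),onz('w2',184.5,158,.0725))
d2t((.693,.2187,.2),95.1)
```

```text
[0.41173527 0.19213596 0.0725    ] [0.41200174 0.19550476 0.0725    ]
t 21.075 p [0.5071 0.2028 0.2368] z az 95.13 tilt [ 0.002 -1.    -0.002] F [-0.1 -0.6 -0. ] w 0.03 q [ 0.62  0.52 -1.42  1.62  0.52  1.46  0.81]
tool mm [186.5  37.1  -0.7]
turn 0.0005
```

Emit:
step_arm(
  series=[0.3, 40, 0, 0, 0, 0.3, 50, 0, 0, 0, 0.3, 50, 0, 0, 0, 0.3, 46, 20, -0.5, 0, 0.3, 0, 17, 0, 0, 0.3, 0, 0, 0, 0],
)

```text
time: 21.82
eef_pos: [0.6919, 0.2188, 0.1967]
eef_rot: [-0.706, 0.707, 0.03, -0.033]
wrist_force: [-0.7, 0.4, 0.4]
gripper_width: 0.0297
```

Run:
```python
from h import *
d2t((.6928,.2187,.1095),95.1)
```

```text
t 21.825 p [0.6919 0.2188 0.1967] z az 95.12 tilt [-0.003 -1.    -0.   ] F [-0.7  0.4  0.4] w 0.0297 q [ 0.24  0.84 -1.15  1.14  0.74  1.57  0.92]
tool mm [ 1.1 87.2 -0.1]
turn 0.0004
```

Emit:
step_arm(
  series=[0.3, 1, 30, 0, 0, 0.3, 0, 35, 0, 0, 0.3, 0, 22, 0, 0, 0.3, 0, 0, 0, 0, 1, 0, 0, 0, 0, 1, 0, 0, 0, 0, 1, 0, 0, 0, 0, 1, 0, 0, 0, 0],
  newtons=40,
)

```text
time: 22.82
eef_pos: [0.6943, 0.2193, 0.1135]
eef_rot: [0.707, -0.706, -0.032, 0.031]
wrist_force: [-0.6, -1.1, 6.4]
gripper_width: 0.0071
```

Emit:
step_arm(
  series=[1, 0, -10, 0, 0, 1, 0, -25, 0, 0, 1, 0, -30, 0, 0, 1, 0, -15, 0, 0, 1, 0, 0, 0, 0],
)

```text
time: 23.45
eef_pos: [0.6941, 0.2193, 0.1932]
eef_rot: [0.707, -0.706, -0.032, 0.031]
wrist_force: [0.1, 0.2, -3.2]
gripper_width: 0.0069
```

Run:
```python
from h import *
d2t((.5388,.2054,.188),95.06)
```

```text
t 23.45 p [0.6941 0.2193 0.1932] z az 95.08 tilt [ 0.002 -1.     0.001] F [ 0.1  0.2 -3.2] w 0.0069 q [ 0.24  0.84 -1.14  1.15  0.75  1.56  0.92]
tool mm [-1.559e+02  4.800e+00 -1.000e-01]
turn 0.0004
```

Emit:
step_arm(
  series=[1, -20, 0, 0, 0, 1, -35, 0, 0, 0, 1, -40, 0, 0, 0, 1, -35, 0, 0, 0, 1, -18, 0, 0, 0, 1, -6.5, 0, 0, 0, 1, 0, 0, 0, 0, 1, 0, 0, 0, 0],
)

```text
time: 24.45
eef_pos: [0.5405, 0.205, 0.1913]
eef_rot: [0.707, -0.706, -0.031, 0.031]
wrist_force: [0.0, -1.1, -1.7]
gripper_width: 0.0071
```

Run:
```python
from h import *
d2t((.5402,.2055,.0615),95.06)
```

```text
t 24.45 p [0.5405 0.205  0.1913] z az 95.05 tilt [-0. -1.  0.] F [ 0.  -1.1 -1.7] w 0.0071 q [ 0.52  0.61 -1.33  1.6   0.6   1.41  0.8 ]
tool mm [ -0.2 129.8   0.5]
turn -0.0002
```

Emit:
step_arm(
  series=[1, 0, 25, 0, 0, 1, 0, 40, 0, 0, 1, 0, 30, 0, 0, 1, 0, 17, 0, 0, 1, 0, 0, 0, 0],
)

```text
time: 25.08
eef_pos: [0.5397, 0.2051, 0.0788]
eef_rot: [-0.706, 0.706, 0.031, -0.032]
wrist_force: [0.5, -0.2, -1.0]
gripper_width: 0.0069
```

Run:
```python
from h import *
d2t((.5402,.2055,.0615),95.06)
```

```text
t 25.075 p [0.5397 0.2051 0.0788] z az 95.09 tilt [-0.001 -1.     0.   ] F [ 0.5 -0.2 -1. ] w 0.0069 q [ 0.46  0.71 -1.22  1.71  0.71  1.24  0.73]
tool mm [ 0.6 17.3  0.3]
turn 0.0005
```

Emit:
step_arm(
  series=[1, 0, 5, 0, 0, 1, 0, 4, 0, 0, 1, 0, 3, 0, 0, 1, 0, 2, 0, 0, 1, 0, 0, 0, 0],
)

```text
time: 25.7
eef_pos: [0.5398, 0.2051, 0.0654]
eef_rot: [-0.706, 0.706, 0.031, -0.031]
wrist_force: [-0.4, 0.2, -2.0]
gripper_width: 0.0073
```

Free so far, so the tray is inside the walls (its underside is at about 52 mm). Seating it.

Emit:
step_arm(
  series=[1, 0, 2, 0, 0, 1, 0, 1.5, 0, 0, 1, 0, 0, 0, 0],
)

```text
time: 26.08
eef_pos: [0.5398, 0.2051, 0.0619]
eef_rot: [-0.706, 0.706, 0.031, -0.031]
wrist_force: [0.3, 0.0, -1.3]
gripper_width: 0.0069
```

Emit:
step_arm(
  series=[1, 0, 1, 0, 0, 1, 0, 0, 0, 0],
)

```text
time: 26.32
eef_pos: [0.5401, 0.2052, 0.0614]
eef_rot: [-0.706, 0.706, 0.032, -0.031]
wrist_force: [-1.3, -0.7, 3.4]
gripper_width: 0.0071
```

Emit:
step_arm(
  series=[0.3, 0, 0, 0, 0, 0.3, 0, 0, 0, 0, 0.3, 0, 0, 0, 0, 0.3, 0, -20, 0, 0, 0.3, 0, -40, 0, 0, 0.4, 0, -50, 0, 0, 0.4, -30, -50, 0, 0, 0.4, -50, 0, 0, 0, 0.4, -40, 0, 0, 0, 0.4, 0, 0, 0, 0],
)

```text
time: 27.58
eef_pos: [0.4236, 0.1952, 0.2236]
eef_rot: [-0.704, 0.709, 0.034, -0.031]
wrist_force: [0.6, 0.4, -0.3]
gripper_width: 0.0255
```

Run:
```python
from h import *
st();shot('wrist','w6');shot('scene','s6',(270,170,200,130),4)
shot('side','d6',(150,200,200,150),2)
a=cv2.imread('pics/w6.png')[60:430,130:530];b=cv2.imread('pics/s6.png');b=cv2.resize(b,(400,260))
c=np.zeros((600,800,3),np.uint8);c[:370,:400]=a;c[:260,400:]=b;c[270:570,400:]=cv2.imread('pics/d6.png');cv2.imwrite('pics/m6.png',c)
e=d2t((.4119,.1913,.2),5.1)
```

```text
t 27.575 p [0.4236 0.1952 0.2236] z az 95.28 tilt [ 0.004 -1.    -0.008] F [ 0.6  0.4 -0.3] w 0.0255 q [ 0.85  0.17 -1.46  1.82  0.19  1.3   1.  ]
t 27.725 p [0.4259 0.1946 0.2229] z az 95.17 tilt [ 0.001 -1.    -0.   ] F [ 1.  -0.5 -0.8] w 0.0252 q [ 0.84  0.19 -1.45  1.82  0.19  1.3   1.  ]
tool mm [-14.3  22.9  -2.1]
turn 1.572
```

View pics/m6.png

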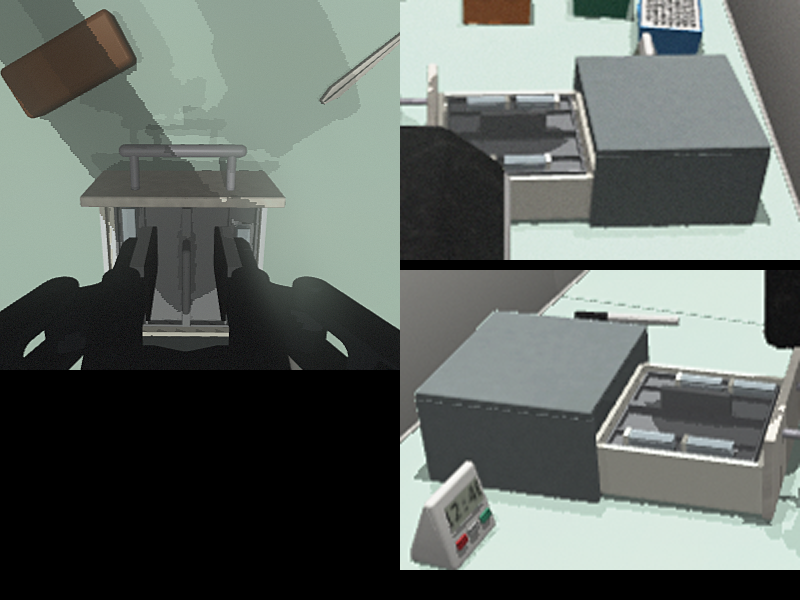

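The montage shows the tray lying level on the ledges inside the drawer walls in both views, with nothing else disturbed. I'll turn back towards the handle, lowering slightly to keep joint 3 off its limit.

Emit:
step_arm(
  series=[0.4, 5, 15, 0, 0.12, 0.4, 0, 8, 0, 0.17, 0.4, 0, 0, 0, 0.17, 0.4, 0, 0, 0, 0.17, 0.4, 0, 0, 0, 0.17, 0.4, 0, 0, 0, 0.17, 0.4, 0, 0, 0, 0.17, 0.4, 0, 0, 0, 0.17, 0.4, 0, 0, 0, 0.17, 0.4, 0, 0, 0, 0.092, 0.4, 0, 0, 0, 0],
)

```text
time: 29.1
eef_pos: [0.4304, 0.1959, 0.1987]
eef_rot: [-0.522, 0.522, -0.478, 0.475]
wrist_force: [-0.1, 0.1, 0.7]
gripper_width: 0.0255
```

Run:
```python
from h import *
d2t((.4121,.1915,.0545),5.15)
```

```text
t 29.1 p [0.4304 0.1959 0.1987] z az 5.22 tilt [-0.003 -1.    -0.003] F [-0.1  0.1  0.7] w 0.0255 q [ 0.57  0.13 -1.14  1.85  0.12  1.24 -0.52]
tool mm [  3.1 144.3 -18.2]
turn 0.0013
```

Emit:
step_arm(
  series=[0.4, 3, 0, -18, 0, 0.4, 0, 35, 0, 0, 0.4, 0, 0, 0, 0],
)

```text
time: 29.48
eef_pos: [0.4114, 0.1904, 0.1627]
eef_rot: [-0.522, 0.523, -0.478, 0.475]
wrist_force: [0.2, -0.6, -0.1]
gripper_width: 0.0258
```

Run:
```python
from h import *
d2t((.4121,.1915,.0545),5.15)
shot('wrist','w7');print(proj('w7',(.4119,.1913,.0725)))
p=np.load('pics/w7.npz')['p'];g=cv2.cvtColor(p,cv2.COLOR_RGB2GRAY)
for v in(170,190,230):print(v,g[v,280:360:3])
```

```text
t 29.475 p [0.4114 0.1904 0.1627] z az 5.28 tilt [-0.001 -1.    -0.005] F [ 0.2 -0.6 -0.1] w 0.0258 q [ 0.59  0.12 -1.15  1.93  0.11  1.16 -0.52]
tool mm [ -0.8 108.2   1.4]
turn 0.0024
[316.64088848 246.59946975]
170 [163 165 164 166 165 165 164 164 164 165 158 117 129 127 117 111  98 105
 105 111 100 101 162 159 105 106 105]
190 [164 164 161 165 166 163 151 150 150 155 100 126 149 136 123 107 112 113
 115 116 113 111 110 112 115 117 117]
230 [185 186 184 185 186 184 171 164  89  90  90 126  84  84  85  81 119 118
 116 106 107 107 103  89  90  91  86]
```

The bar is where predicted (u≈317). Lowering, gripping, and pushing the drawer shut.

Emit:
step_arm(
  series=[0.4, 0, 35, 0.8, 0, 0.4, 0, 40, 0, 0, 0.4, 0, 33, 0, 0, 0.4, 0, 0, 0, 0, 1, 0, 0, 0, 0, 1, 0, 0, 0, 0, 1, 0, 0, 0, 0, 1, 0, 0, 0, 0],
  newtons=40,
)

```text
time: 30.52
eef_pos: [0.4144, 0.1916, 0.0578]
eef_rot: [0.523, -0.521, 0.477, -0.477]
wrist_force: [-2.1, 2.3, 7.5]
gripper_width: 0.0093
```

Emit:
step_arm(
  series=[1, 0, 0, 6, 0, 1, 0, 0, 12, 0, 1, 0, 0, 17, 0, 1, 0, 0, 20, 0, 1, 0, 0, 20, 0, 1, 0, 0, 20, 0, 1, 0, 0, 20, 0, 1, 0, 0, 17, 0, 1, 0, 0, 12, 0, 1, 0, 0, 7, 0, 1, 0, 0, 3, 0, 1, 0, 0, 1, 0],
)

```text
time: 32.02
eef_pos: [0.5664, 0.2053, 0.0578]
eef_rot: [-0.521, 0.523, -0.477, 0.476]
wrist_force: [-14.8, -2.1, 16.7]
gripper_width: 0.0099
```

Run:
```python
from h import *
d2t((.5664,.2052,.0544),5.15)
```

```text
t 32.025 p [0.5664 0.2053 0.0578] z az 5.18 tilt [-0.    -1.    -0.002] F [-14.8  -2.1  16.7] w 0.0099 q [ 0.26  0.62 -0.9   1.67  0.53  1.12 -0.69]
tool mm [ 0.1  3.4 -0. ]
turn 0.0005
```

Emit:
step_arm(
  series=[1, 0, 0, 1, 0, 1, 0, 0, 0, 0, 0.4, 0, 0, 0, 0, 0.4, 0, 0, 0, 0, 0.4, 0, -15, 0, 0, 0.4, 0, -40, 0, 0, 0.4, 0, -60, 0, 0, 0.4, 0, -60, 0, 0, 0.4, -30, -40, 0, 0, 0.4, -50, 0, 0, 0, 0.4, -50, 0, 0, 0, 0.4, 0, 0, 0, 0],
)

```text
time: 33.52
eef_pos: [0.5544, 0.3391, 0.2724]
eef_rot: [0.524, -0.523, 0.476, -0.474]
wrist_force: [-0.3, -0.3, 0.1]
gripper_width: 0.0258
```

Run:
```python
from h import *
st();shot('scene','s8');shot('side','d8');shot('wrist','w8')
from h import np
def g(f): return cv2.cvtColor(np.load('pics/'+f+'.npz')['p'],cv2.COLOR_RGB2GRAY)
# register handle/front patch: scene0 vs s8, and a fixed patch of cabinet
for a,b,(x,y,w,h),n in (('scene0','s8',(334,212,16,40),'handle scene'),('side0','d8',(252,240,45,45),'handle side'),('scene0','s8',(395,342,80,24),'marker'),('side0','d8',(152,292,50,60),'timer'),('side0','d8',(368,345,62,62),'forceps'),('side0','d8',(378,248,50,46),'brown')):
    A=g(a)[y:y+h,x:x+w];B=g(b)[y-8:y+h+8,x-8:x+w+8]
    r=cv2.matchTemplate(B,A,cv2.TM_CCOEFF_NORMED);_,m,_,l=cv2.minMaxLoc(r);print(n,'score',round(m,3),'shift px',l[0]-8,l[1]-8)
```

```text
t 33.525 p [0.5544 0.3391 0.2724] z az 5.55 tilt [-0.003 -1.    -0.001] F [-0.3 -0.3  0.1] w 0.0258 q [ 0.04  0.54 -0.99  1.29  0.45  1.54 -0.8 ]
handle scene score 0.633 shift px 0 0
handle side score 0.841 shift px 0 0
marker score 0.999 shift px 0 0
timer score 0.861 shift px 0 0
forceps score 0.968 shift px 0 0
brown score 0.892 shift px 0 0
```

Run:
```python
from h import *
import cv2
def g(f): return cv2.resize(cv2.cvtColor(np.load('pics/'+f+'.npz')['p'],cv2.COLOR_RGB2GRAY),None,fx=4,fy=4,interpolation=cv2.INTER_CUBIC)
for a,b,(x,y,w,h) in (('side0','d8',(258,244,32,34)),('scene0','d8' and 's8',(335,214,14,34))):
    A=g(a)[4*y:4*(y+h),4*x:4*(x+w)];B=g(b)[4*y-20:4*(y+h)+20,4*x-20:4*(x+w)+20]
    r=cv2.matchTemplate(B,A,cv2.TM_CCOEFF_NORMED);_,m,_,l=cv2.minMaxLoc(r);print(m,(l[0]-20)/4,(l[1]-20)/4)
print(bot.hand_in())
```

```text
0.8497318625450134 -0.25 0.0
0.6448153853416443 0.25 0.0
the job is handed in; nothing more can be done
None
```

The power supply is in the drawer's well under the tray, the drawer is shut, and the job is handed in at about 33.5 s of the 72 s allowed.

I opened the drawer 155 mm to its stop and set the tray flat on the cabinet top. I then laid the supply flat and lengthwise between the ledges, put the tray back, pushed the drawer shut and backed the arm away.

**Last checks:**
- **Supply:** the wrist view showed it flat and centred in the well.
- **Tray:** the scene and side views showed it level inside the drawer. It also touched down at the expected height, 61.4 mm against a predicted 61.5 mm.
- **Drawer:** the bar came back to the same x as before opening (0.5664 m), with 15 N against the stop. After release, image matching put the handle within 0.25 px of its starting place. The match scores were modest (0.85 side, 0.64 scene), probably because the shadows had changed.
- **Bystanders:** the marker, forceps, timer and brown look-alike all matched their starting places with no shift.

**Disagreements:**
- When I gripped the handle again, the tool settled 2.5 mm further in than where I had let go of it.
- Joint 3 came close to its limit once, at -1.46 against -1.47. No reading showed it past the limit.
- The final closed state was checked by numbers only, because I had already viewed the 12 pictures allowed.

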